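# One turn down on the knife-handle glue press

### The arm

A 6-joint arm with a two-finger parallel gripper is mounted at the origin on the work surface. World frame = base frame: x ahead of the robot, y to its left, z up, the work surface at z = 0. Lengths are in mm, angles in rad, forces in N, time in s.
With the tool pointing down it reaches from about 250 to 800 mm from the base axis. Payload 3.9 kg.
Tool frame: the origin (TCP) lies midway between the tips of the shut fingers; the grasp point (between the pads) lies 19 mm behind it; x points along the fingers, z is the direction in which the jaws open and shut, and the axes are right-handed (so a half turn about x gives the same grasp; the last joint's range is limited). The gripper opens to 85 mm and grips with 20 to 120 N. Pads are 22 mm wide; open, the fingers measure 114 mm over their backs; the gripper's body (76 mm by 85 mm) begins 54 mm behind the grasp point. The pads swing forward as they close: fully open they stand 13 mm farther back than shut.
Start: joints at [-1.15, 0.26, -0.138, 1.173, 0, 1.571], TCP at [214.452, -479.193, 231.304] pointing down, gripper open.
Joint ranges: [-2.78, 2.78], [-0.83, 1.72], [-1.28, 1.37], [-1.9, 2.12], [-1.57, 1.48], [-3.14, 3.14]. Speed limits (rad/s): [2.57, 2.57, 3.14, 3.14, 3.14, 3.14].

### API

Orientations are given as [roll, pitch, yaw] about the fixed x, y, z axes, in that order (R = Rz(yaw) Ry(pitch) Rx(roll)).
In Python, from rig import sensors, capture, camera_model, job gives the robot as it stands.
- The arm moves only by the shell command python3 -m pendant 'ROWS' [OPENING] [FORCE]. ROWS is JSON, one flat list of numbers, 6 for each row, row after row: the shift along the tool's x, y, z in m, then the turn, a rotation vector about the tool's x, y, z in rad. A call has 1 to 8 rows; each row shifts and turns the commanded pose from where the row before left it, along the tool's axes as they then stand; what a row does not reach is not made up. A row lasts 1/10 s, in which the tool goes at most 50 mm and 8.59 degrees, less where a joint would pass 70% of its speed; a pose out of reach is approached as far as the arm can. A call with a gripper value outside its range is refused whole. OPENING is the closure, from 0 (fully open) to 1 (shut), set as the call begins (- or left out, the last holds). The fingers move at their own pace and stop on an object; FORCE is the grip in N (left out, the last holds). Time passes only in rows, so rows that do not move let the fingers close. It gives the time, the measured TCP pose, the force and the opening at its end, in the units of the state.
- sensors.get_state(): the state, without advancing time (a new reading comes with each control period).
- capture(name): name is "scene" or "top" or "wrist"; returns the picture (420x560x3 uint8, red, green, blue); there is no depth.
- camera_model(name): a dict with "fovy" (degrees; the focal length in pixels is half the picture's height over the tangent of half this angle, whatever the lens; pixels are square), "cx", "cy" (the principal point, pixels), "pose" (4x4, takes a point from camera to world coordinates). Camera axes: x right, y down, z forward; pixel columns grow to the right and rows downward; lengths in mm; the calibration is good to about 2 mm. A picture is of the moment at which its call begins: read the wrist's pose just before it. camera_model takes no time and is no camera call; for the wrist camera it gives the pose at the moment of the call.
- job.hand_in(): hands the job in, once; it reports no verdict.
The state is a dict: "t": time; "qpos": joint angles; "qd": joint speeds; "joint_efforts": joint torques, N m; "eef_pos": TCP position; "ee_rot": TCP orientation; "wrist_force": force on the tool from outside, world axes, zero at the start; "moment": the same for the moment, N m; "finger_gap": finger opening in mm.
Only numpy, scipy, OpenCV 4.12 (cv2) and the standard library are available. Lean on these libraries where they do the work, as an engineer would, in place of code of your own. Each camera call takes 0.05 s, during which the arm holds its last target. There are 200 camera calls.

### The job

Wind the glue press down by exactly one full clockwise turn (seen from above): with the fingertips, push the hand wheel round by the upright wooden handle at the end of its spoke, gently and without gripping it, until the handle is back where it started. Then draw the hand clear, leaving the wheel there and the knives and other things round the press where they lie.

Things in the scene. Friction and masses are not known exactly. Their poses are not given: they have to be found in the camera images.
- press: Bench glue press for knife handles, bolted down at a place and yaw that vary: green bed 200 (x) x 260 (y) x 22 mm, two steel columns at y = +-100, green bridge 60 x 250 mm whose top is at 150 mm; a dark steel hand wheel lies flat on top. Origin: centre of the bed's underside, on the table, straight below the wheel's axis; z up. Nothing of the press stands higher than the wheel and its handle.
- wheel (a joint): Turn of the hand wheel about its vertical axis, rad, growing clockwise seen from above (it lowers the platen 6 mm a turn). It starts anywhere from -1.5 to 1.5 and one turn adds 6.283; end stops at -1.9 and 9.0. Stiff screw: needs about 0.25 N m steadily (3 to 4 N at the handle), stops when no longer pushed and stays where it is left.
- wheel_hub (a point): Centre of the top face of the wheel's hub, on the axis, 181 mm above the table. The wheel has three spokes and a rim of 80 mm mean radius, 16 mm thick, top of the rim 176 mm above the table; a 9 mm radius steel nose stands 7 mm above the hub.
- handle: Upright wooden handle standing on the rim at the end of one spoke, free to spin on its pin, 80 mm from the axis, and going round with the wheel: round, 19 to 21 mm thick, 50 mm tall with a 6 mm high, 24 mm wide steel collar at its foot. Origin: centre of its foot, on the rim, 176 mm above the table; z up.
- handle_top (a point): Centre of the top end of the wooden handle, 226 mm above the table, 80 mm from the wheel's axis.
- press_knife: Loose knife lying on the press bed under the platen (top of its handle 50 mm above the table), wooden handle 110 x 26 x 20 mm, blade 150 mm pointing out of the press. Origin: under the middle of its handle. Leave alone.
- knife: Loose dark-handled knife on the table, handle 110 x 26 x 20 mm, blade 170 mm. Origin: under the middle of its handle. Leave alone.
- stone: Loose grey whetstone 200 x 65 x 28 mm. Origin: centre of its underside. Leave alone.
- oil: Standing oil bottle, 50 mm thick, 130 mm tall. Origin: centre of its underside. Leave alone.
- tin: Standing metal tin, 66 mm wide, 60 mm tall. Origin: centre of its underside. Leave alone.
- blank: Loose wooden handle blank 120 x 35 x 22 mm. Origin: centre of its underside. Leave alone.
- honing_steel: Loose honing steel, black handle 24 x 100 x 24 mm and 150 mm rod. Origin: on the table below where rod and handle meet. Leave alone.

How it is judged:
By the outcome, as a careful person would: the job done as asked, in the order asked, and still so for the second after the job is handed in, with the robot touching nothing.
It also fails if it takes over 50 s, if anything falls off the work surface, if the arm or the gripper's body presses on something with over 40 N, if the wrist force passes 120 N, or if a joint passes its speed limit or range.

## Working session

There is one attempt and no reset: what is moved stays moved. The work goes in short steps, Python scripts to look and compute and a shell command to move; the robot and the scene stay as the last step left them, time stands still between calls to the robot, and variables do not carry over. Pictures are saved under pics/ and viewed, about 8 in all and at most 12, crops included, and the job is handed in when it is done.

```bash
ls; mkdir -p pics
python3 - <<'E'
from rig import sensors, capture, camera_model
import cv2,numpy as np
s=sensors.get_state();print({k:np.round(v,3) for k,v in s.items()})
a=[]
for n in("top","scene"):
    m=camera_model(n);print(n,m['fovy'],m['cx'],m['cy'],np.round(m['pose'],4).tolist())
    im=capture(n);cv2.imwrite(f'pics/{n}0.png',im[...,::-1])
E
```

```text
pics
{'t': np.float64(0.0), 'qpos': array([-1.15 ,  0.261, -0.139,  1.173,  0.   ,  1.571]), 'qd': array([-0.001, -0.001,  0.   , -0.001,  0.001,  0.001]), 'joint_efforts': array([-2.0000e-03, -4.0568e+01,  2.5392e+01,  1.9000e-02, -0.0000e+00,
        0.0000e+00]), 'eef_pos': array([ 214.195, -478.567,  230.48 ]), 'ee_rot': array([3.138, 1.569, 1.988]), 'wrist_force': array([ 0.79 ,  0.243, -0.384]), 'moment': array([ 0.02 ,  0.015, -0.055]), 'finger_gap': np.float64(85.277)}
top 55.99194321089253 283.6672564459222 210.97117377863222 [[-0.0278, -0.9877, 0.1536, 404.1906], [-0.9994, 0.0309, 0.018, 20.2205], [-0.0226, -0.153, -0.988, 1092.0872], [0.0, 0.0, 0.0, 1.0]]
scene 43.81479258023272 291.0606283286382 210.4413711500415 [[-0.111, 0.8458, -0.5219, 1179.082], [0.9938, 0.0958, -0.0561, 71.2208], [0.0026, -0.5249, -0.8512, 1201.3774], [0.0, 0.0, 0.0, 1.0]]
```

View pics/top0.png

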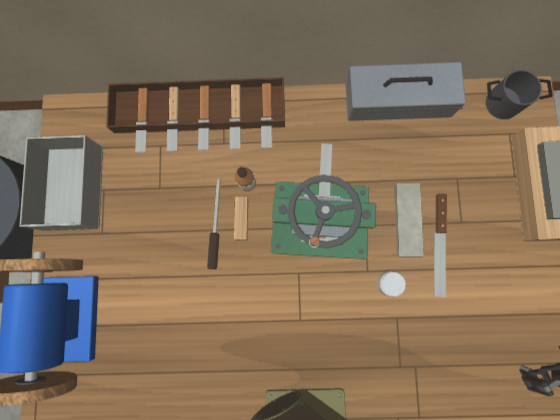

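View pics/scene0.png

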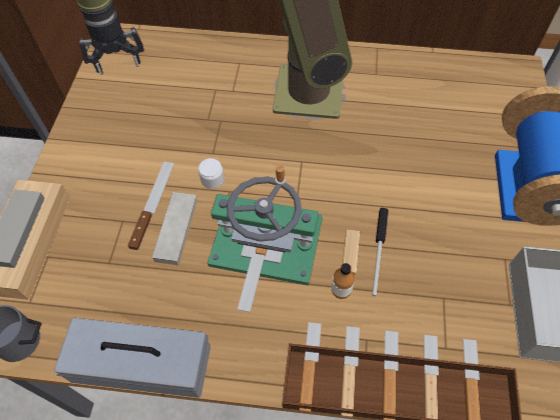

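The top view shows the wheel hub near (326,210) and the orange handle near (314,240). In the scene view they are near (264,206) and (280,171). I'll enlarge both for precision.

```bash
cat > h.py <<'E'
import numpy as np,cv2
from rig import sensors, capture, camera_model
def P(n,m=None):
    m=m or camera_model(n);f=210/np.tan(np.radians(m['fovy']/2))
    return np.array([[f,0,m['cx']],[0,f,m['cy']],[0,0,1]])@np.linalg.inv(m['pose'])[:3]
def tri(Pa,a,Pb,b):
    X=cv2.triangulatePoints(Pa,Pb,np.float64(a),np.float64(b))[:,0];return X[:3]/X[3]
def onz(M,uv,z):
    A=np.c_[M[:,0],M[:,1],-np.r_[uv,1]];return np.linalg.solve(A,-(M[:,2]*z+M[:,3]))[:2]
def pr(M,X):
    q=M@np.r_[X,1];return q[:2]/q[2]
E
python3 - <<'E'
import cv2,numpy as np
a=cv2.imread('pics/top0.png')[160:270,275:375];b=cv2.imread('pics/scene0.png')[140:250,215:315]
i=cv2.resize(np.hstack([a,b]),None,fx=4,fy=4,interpolation=cv2.INTER_CUBIC);cv2.imwrite('pics/c.png',i)
E
```

```text
(no output)
```

View pics/c.png

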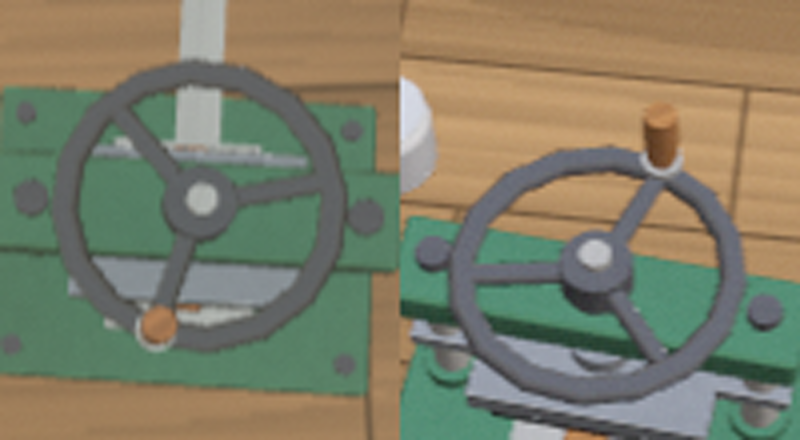

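The enlargement gives the nose at top (325.5,209.5) and scene (264.2,203.2). The handle top is at top (314.7,240.5) and scene (280.2,167.5).

Run:
```python
from h import *
T=P('top');S=P('scene')
h=tri(T,(325.3,209.4),S,(264.2,203.2));k=tri(T,(314.8,240.5),S,(280.2,167.4))
print('nose',h,'top',k,np.hypot(*(k-h)[:2]))
print('z-fixed',onz(T,(325.3,209.4),188),onz(S,(264.2,203.2),188),onz(T,(314.8,240.5),226),onz(S,(280.2,167.4),226))
for n,M,b in(('oil',T,(245,172)),('tin',T,(392,284))): print(n,onz(M,b,130 if n=='oil' else 60))
```

```text
nose [545.38566477 -59.23615841 188.24812521] top [470.99534072 -30.3055739  230.56653877] 79.81791172090932
z-fixed [545.44871998 -59.62930625] [545.23228918 -59.05300915] [471.33144748 -30.31264449] [467.66684473 -30.93334814]
oil [655.75721871 132.033596  ]
tin [ 367.25697724 -232.45838992]
```

```bash
python3 - <<'E'
from h import *
from scipy.spatial.transform import Rotation as R
s=sensors.get_state();r=R.from_euler('xyz',s['ee_rot']).as_matrix();print(np.round(r,3))
m=camera_model('wrist');print('wristcam in tool',np.round(r.T@(m['pose'][:3,3]-s['eef_pos']),1),np.round(r.T@m['pose'][:3,:3],2).tolist())
E
python3 -m pendant '[-0.03,0,0,0,0,0, -0.03,0,0,-0.15,0,0]' 1 20
python3 -c "
from rig import sensors;s=sensors.get_state();print(s['qpos'],s['eef_pos'])"
```

```text
[[-0.001  0.913  0.408]
 [ 0.002  0.408 -0.913]
 [-1.     0.    -0.002]]
wristcam in tool [-142.8   72.4    1.3] [[0.0, -0.28, 0.96], [-0.0, -0.96, -0.28], [1.0, -0.0, -0.0]]
t: 0.3
eef_pos: [213.9, -478.0, 290.5]
ee_rot: [2.984, 1.567, 1.988]
wrist_force: [0.5, -1.1, 0.3]
finger_gap: 59.0
[-1.15002074e+00  2.43373127e-01 -6.95802585e-03  1.32468266e+00
  1.43170262e-05  1.41708025e+00] [ 213.91114188 -477.99915607  290.50614893]
```

```bash
python3 -m pendant '[0,0.035,-0.018,0,0,0, 0,0.035,-0.018,0,0,0, 0,0.035,-0.018,0,0,0, 0,0.035,-0.018,0,0,0, 0,0.035,-0.018,0,0,0, 0,0.035,-0.018,0,0,0]'
python3 -m pendant '[0,0.035,-0.018,0,0,0, 0,0.035,-0.018,0,0,0, 0,0.035,-0.018,0,0,0, 0,0.035,-0.018,0,0,0, 0,0.035,-0.018,0,0,0, 0,0.033,-0.020,0,0,0]'
python3 -m pendant '[0,0,0,-0.145,0,0, 0,0,0,-0.145,0,0, 0,0,0,-0.145,0,0, 0,0,0,-0.145,0,0, 0,0,0,-0.145,0,0, 0,0,0,-0.145,0,0, 0,0,0,-0.145,0,0, 0,0,0,-0.145,0,0]'
python3 -m pendant '[0,0,0,-0.145,0,0, 0,0,0,-0.145,0,0, 0,0,0,-0.145,0,0, 0,0,0,-0.145,0,0, 0,0,0,-0.145,0,0, 0,0,0,-0.145,0,0, 0,0,0,-0.145,0,0, 0,0,0,-0.145,0,0]'
python3 -m pendant '[0,0,0,-0.145,0,0, 0,0,0,-0.145,0,0, 0,0,0,-0.145,0,0, 0,0,0,-0.145,0,0, 0,0,0,-0.145,0,0, 0,0,0,-0.145,0,0, 0,0,0,-0.145,0,0, 0,0,0,-0.145,0,0]'
python3 -m pendant '[0,0,0,-0.145,0,0, 0,0,0,-0.145,0,0, 0,0,0,-0.145,0,0, 0,0,0,-0.145,0,0, 0,0,0,-0.145,0,0, 0,0,0,-0.145,0,0, 0,0,0,-0.145,0,0, 0,0,0,-0.145,0,0]'
python3 - <<'E'
from h import *
from scipy.spatial.transform import Rotation as R
s=sensors.get_state();r=R.from_euler('xyz',s['ee_rot']).as_matrix();print(np.round(r,3),np.degrees(np.arctan2(r[1,1],r[0,1])),s['eef_pos'],s['qpos'],s['finger_gap'],s['t'])
cv2.imwrite('pics/w1.png',capture('wrist')[...,::-1])
m=camera_model('wrist');print(m['fovy'],[pr(P('wrist',m),X).round(0) for X in ((545.3,-59.3,188),(470.7,-30.4,226),s['eef_pos'])])
E
```

```text
t: 0.9
eef_pos: [333.1, -273.3, 291.0]
ee_rot: [-3.009, 1.57, 2.274]
wrist_force: [0.4, -0.2, 0.8]
finger_gap: -0.1
t: 1.5
eef_pos: [448.9, -68.3, 291.0]
ee_rot: [-1.978, 1.57, -2.978]
wrist_force: [-0.2, -0.7, -0.3]
finger_gap: 0.0
t: 2.3
eef_pos: [448.1, -69.8, 290.9]
ee_rot: [2.821, 1.57, 2.987]
wrist_force: [-1.0, -0.6, 0.6]
finger_gap: -0.0
t: 3.1
eef_pos: [448.0, -69.8, 290.9]
ee_rot: [1.631, 1.57, 2.957]
wrist_force: [-0.1, -0.2, 1.3]
finger_gap: -0.2
t: 3.9
eef_pos: [448.1, -69.8, 290.9]
ee_rot: [0.504, 1.57, 2.99]
wrist_force: [-0.3, -0.3, 0.2]
finger_gap: -0.2
t: 4.7
eef_pos: [448.0, -69.8, 290.9]
ee_rot: [-0.663, 1.57, 2.983]
wrist_force: [0.2, 0.3, -0.1]
finger_gap: 0.4
[[-0.001  0.483 -0.875]
 [ 0.    -0.875 -0.483]
 [-1.    -0.001  0.001]] -61.099359795407224 [448.02162499 -69.84116813 290.85064225] [-1.54646784e-01  1.17441105e-01 -1.64986606e-01  1.28949902e+00
  4.94324438e-06 -2.22985475e+00] 0.40648628143424226 4.7
60.953708392309274 [array([147., 160.]), array([217., 265.]), array([279., 279.])]
```

View pics/w1.png

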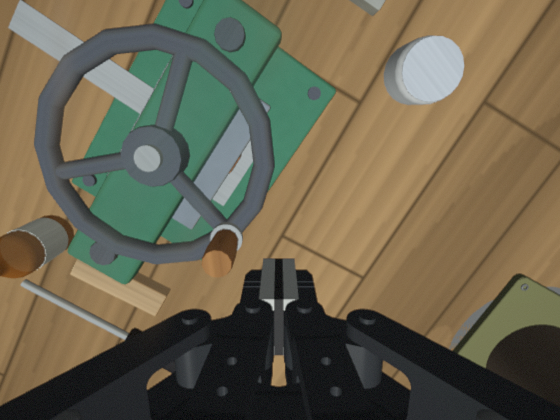

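The wrist view shows the handle's top near (217,263) and the nose near (147,157), both within about 3 px of my predictions. The shut fingertips at (279,270) are beside the handle on the pushing side. Next I turn the last 0.5 rad and lower the fingertips.

```bash
python3 -m pendant '[0,0,0,-0.125,0,0, 0,0,0,-0.125,0,0, 0,0,0,-0.125,0,0, 0,0,0,-0.125,0,0, 0.024,0,0,0,0,0, 0.024,0,0,0,0,0, 0.024,0,0,0,0,0, 0.023,0,0,0,0,0]'
cat >> h.py <<'E'
from scipy.spatial.transform import Rotation as R
C=np.array([545.3,-59.3])
def st():
    s=sensors.get_state();r=R.from_euler('xyz',s['ee_rot']).as_matrix()
    yd=np.degrees(np.arctan2(r[1,1],r[0,1]));n=-r[:2,2];p=s['eef_pos']
    print('t',s['t'],'p',p.round(1),'yang',yd.round(1),'q1,q6',np.degrees(s['qpos'][[0,5]]).round(1),'F',s['wrist_force'].round(1),'M',s['moment'].round(2))
    return p[:2],yd,n,s
E
python3 - <<'E'
from h import *
p,yd,n,s=st();H=np.array([470.7,-30.4]);d=H-p;print('normal dist',d@n,'lateral',d@np.array([-n[1],n[0]]))
cv2.imwrite('pics/s2.png',cv2.resize(capture('scene')[120:260,190:340,::-1],None,fx=4,fy=4,interpolation=cv2.INTER_CUBIC))
E
```

```text
t: 5.55
eef_pos: [448.0, -69.8, 195.1]
ee_rot: [-1.119, 1.57, 3.019]
wrist_force: [0.2, 0.3, 0.1]
finger_gap: 0.1
t 5.55 p [448.  -69.8 195.1] yang -32.9 q1,q6 [  -8.9 -155.9] F [0.2 0.3 0.1] M [ 0.   -0.   -0.01]
normal dist 45.46829552088459 lateral 2.3724642924765966
```

View pics/s2.png

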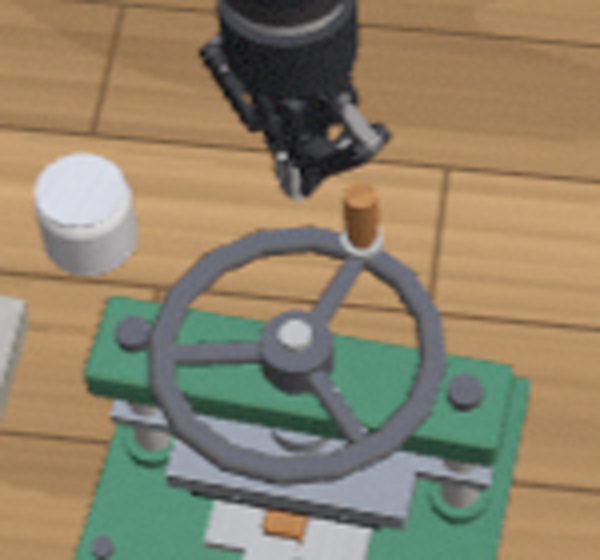

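The fingers are clear of the handle. I'll raise the tip 8 mm so the finger knuckles stay above the handle, then close in slowly until I feel contact.

```bash
python3 -m pendant '[-0.008,-0.002,-0.006,0,0,0, 0,0,-0.006,0,0,0, 0,0,-0.003,0,0,0, 0,0,0,0,0,0]'
python3 -m pendant '[0,0,-0.0025,0,0,0, 0,0,0,0,0,0]';python3 -m pendant '[0,0,-0.0025,0,0,0, 0,0,0,0,0,0]';python3 -m pendant '[0,0,-0.0025,0,0,0, 0,0,0,0,0,0]'
python3 - <<'E'
from h import *
p,yd,n,s=st();H=np.array([470.7,-30.4]);d=H-p;print('normal dist',d@n,'lateral',d@np.array([-n[1],n[0]]))
E
```

```text
t: 6.0
eef_pos: [456.2, -55.8, 205.6]
ee_rot: [2.035, 1.568, -0.108]
wrist_force: [-0.5, -0.1, -0.9]
finger_gap: 0.2
t: 6.2
eef_pos: [456.5, -53.9, 204.6]
ee_rot: [2.141, 1.57, -0.002]
wrist_force: [0.5, 0.3, 0.2]
finger_gap: -0.1
t: 6.4
eef_pos: [457.6, -51.9, 204.3]
ee_rot: [-2.51, 1.571, 1.63]
wrist_force: [1.2, -0.6, -0.0]
finger_gap: 0.1
t: 6.6
eef_pos: [458.8, -49.9, 204.2]
ee_rot: [-0.379, 1.57, -2.522]
wrist_force: [-0.7, -0.1, -0.1]
finger_gap: -0.2
t 6.6 p [458.8 -49.9 204.2] yang -32.8 q1,q6 [  -6.2 -153.4] F [-0.7 -0.1 -0.1] M [-0.08  0.08 -0.  ]
normal dist 22.863904588719407 lateral 0.5665106336350689
```

```bash
for i in 1; do python3 -m pendant '[0,0,-0.002,0,0,0, 0,0,0,0,0,0]';python3 -m pendant '[0,0,-0.002,0,0,0, 0,0,0,0,0,0]';python3 -m pendant '[0,0,-0.002,0,0,0, 0,0,0,0,0,0]'; done
python3 - <<'E'
from h import *
p,yd,n,s=st();H=np.array([470.7,-30.4]);d=H-p;print('normal dist',d@n,'lateral',d@np.array([-n[1],n[0]]))
E
```

```text
t: 6.8
eef_pos: [459.4, -48.5, 204.2]
ee_rot: [-0.369, 1.569, -2.512]
wrist_force: [-0.6, -1.7, 1.7]
finger_gap: -0.0
t: 7.0
eef_pos: [460.8, -46.5, 204.2]
ee_rot: [-0.87, 1.57, -3.013]
wrist_force: [-1.7, -1.3, 0.8]
finger_gap: 0.3
t: 7.2
eef_pos: [462.2, -44.7, 204.2]
ee_rot: [-2.088, 1.571, 2.052]
wrist_force: [-2.3, -1.6, 0.1]
finger_gap: -0.2
t 7.2 p [462.2 -44.7 204.2] yang -32.8 q1,q6 [  -5.5 -152.7] F [-2.3 -1.6  0.1] M [-0.34  0.44  0.01]
normal dist 16.600241710663518 lateral 0.5915730588321946
```

```bash
cat > plan.py <<'E'
import sys
from h import *
a,b,N,D=map(float,sys.argv[1:5]);N=int(N);PHI=158.9
def pose(th):
    f=np.radians(PHI-th);Hh=C+80*np.array([np.cos(f),np.sin(f)])
    al=11-37*th/360
    g=np.radians(PHI-90-th-al)          # push direction angle
    return Hh-D*np.array([np.cos(g),np.sin(g)]),g
p,yd,n,s=st();g=np.arctan2(n[1],n[0]);dz=s['eef_pos'][2]-204
for i in range(1,N+1):
    q,g2=pose(a+(b-a)*i/N)
    y=g-np.pi/2;d=q-p;dy=d@[np.cos(y),np.sin(y)];dzz=-d@[np.cos(g),np.sin(g)]
    dx=round((dz if i==1 else 0)/1000,4);dt=(g-g2+np.pi)%(2*np.pi)-np.pi
    rr=[dx,round(dy/1000,4),round(dzz/1000,4),round(dt,3)];print(*rr,0,0,sep=',',end=', ')
    # propagate the rounded row
    p=p+(rr[1]*np.array([np.cos(y),np.sin(y)])-rr[2]*np.array([np.cos(g),np.sin(g)]))*1000;g=g-rr[3]
print()
E
python3 plan.py 0 48 8 18
```

```text
t 7.2 p [462.2 -44.7 204.2] yang -32.8 q1,q6 [  -5.5 -152.7] F [-2.3 -1.6  0.1] M [-0.34  0.44  0.01]
0.0002,-0.0033,-0.0068,0.082,0,0, 0.0,-0.0028,-0.0084,0.094,0,0, 0.0,-0.0027,-0.0084,0.094,0,0, 0.0,-0.0025,-0.0084,0.094,0,0, 0.0,-0.0025,-0.0084,0.094,0,0, 0.0,-0.0025,-0.0085,0.094,0,0, 0.0,-0.0023,-0.0084,0.094,0,0, 0.0,-0.0022,-0.0084,0.094,0,0,
```

```bash
python3 -m pendant '[0,-0.003,-0.007,0.082,0,0, 0,-0.003,-0.0085,0.094,0,0, 0,-0.0027,-0.0085,0.094,0,0, 0,-0.0025,-0.0085,0.094,0,0, 0,-0.0025,-0.0085,0.094,0,0, 0,-0.0025,-0.0085,0.094,0,0, 0,-0.0023,-0.0085,0.094,0,0, 0,-0.0022,-0.0085,0.094,0,0]'
python3 - <<'E'
from h import *
st()
a=capture('scene')[110:260,190:340,::-1];b=capture('top')[150:300,250:400,::-1]
cv2.imwrite('pics/s3.png',cv2.resize(np.hstack([a,b]),None,fx=2.66,fy=2.66,interpolation=cv2.INTER_CUBIC))
E
python3 plan.py 48 96 8 18
```

```text
t: 8.0
eef_pos: [499.5, 11.8, 204.2]
ee_rot: [-0.793, 1.569, 2.603]
wrist_force: [-3.6, -1.8, 1.9]
finger_gap: 0.2
t 8.0 p [499.5  11.8 204.2] yang -75.4 q1,q6 [   1.3 -103.3] F [-3.6 -1.8  1.9] M [-0.3   0.65  0.04]
t 8.1 p [501.2  12.2 204.2] yang -75.1 q1,q6 [   1.3 -103.5] F [-0.7  0.4 -0.8] M [-0.01  0.02 -0.07]
0.0002,-0.0012,-0.0063,0.095,0,0, 0.0,-0.0021,-0.0085,0.094,0,0, 0.0,-0.0019,-0.0084,0.094,0,0, 0.0,-0.0019,-0.0085,0.094,0,0, 0.0,-0.0018,-0.0084,0.094,0,0, 0.0,-0.0017,-0.0085,0.094,0,0, 0.0,-0.0016,-0.0084,0.094,0,0, 0.0,-0.0015,-0.0085,0.093,0,0,
```

View pics/s3.png

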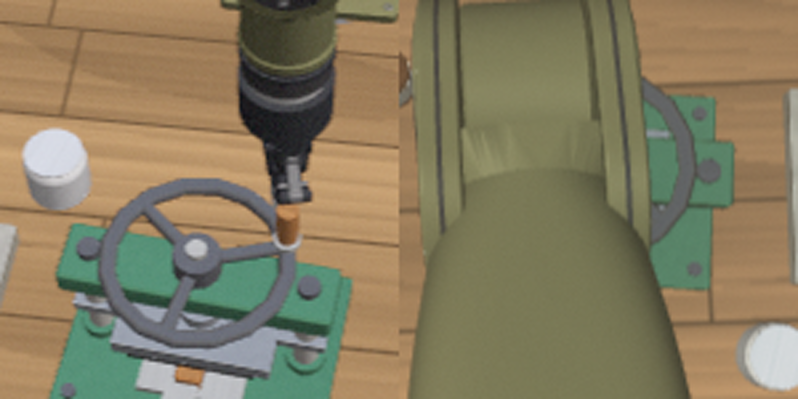

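The wheel follows: the handle's top is at (288,210) in the crop, which is scene pixel (298.2,189), with the fingertips just behind it. I'll calibrate the contact distance from that.

Run:
```python
from h import *
S=P('scene')
for uv in((280.2,167.4),(298.2,189.)):
    k=onz(S,uv,228);d=k-C;print(k,np.hypot(*d),np.degrees(np.arctan2(d[1],d[0])))
p,yd,n,s=st();f=np.arctan2(d[1],d[0]);H=C+80*np.array([np.cos(f),np.sin(f)]);e=H-p;print(e@n,e@np.array([-n[1],n[0]]))
```

```text
[469.12559319 -30.72388215] 81.35806514648645 159.43688908879628
[524.18997565  16.77780965] 78.95230363186967 105.50823817977593
t 8.1 p [501.2  12.2 204.2] yang -75.1 q1,q6 [   1.3 -103.5] F [-0.7  0.4 -0.8] M [-0.01  0.02 -0.07]
23.39609456271951 -0.48032802613560044
```

```bash
python3 plan.py 52 100 8 22.5
```

```text
t 8.1 p [501.2  12.2 204.2] yang -75.1 q1,q6 [   1.3 -103.5] F [-0.7  0.4 -0.8] M [-0.01  0.02 -0.07]
0.0002,-0.0029,-0.0076,0.157,0,0, 0.0,-0.0024,-0.0085,0.094,0,0, 0.0,-0.0023,-0.0085,0.094,0,0, 0.0,-0.0022,-0.0084,0.094,0,0, 0.0,-0.0021,-0.0085,0.094,0,0, 0.0,-0.0021,-0.0085,0.094,0,0, 0.0,-0.0019,-0.0084,0.094,0,0, 0.0,-0.0019,-0.0085,0.094,0,0,
```

```bash
python3 -m pendant '[0,-0.003,-0.0075,0.13,0,0, 0,-0.0025,-0.0085,0.12,0,0, 0,-0.0023,-0.0085,0.095,0,0, 0,-0.0022,-0.0085,0.094,0,0, 0,-0.0021,-0.0085,0.094,0,0, 0,-0.0021,-0.0085,0.094,0,0, 0,-0.0019,-0.0085,0.094,0,0, 0,-0.0019,-0.0085,0.094,0,0]'
python3 plan.py 100 148 8 22.5
```

```text
t: 8.9
eef_pos: [565.8, 21.5, 204.3]
ee_rot: [-0.703, 1.567, 1.881]
wrist_force: [-3.2, 1.5, 0.6]
finger_gap: 0.1
t 8.9 p [565.8  21.5 204.3] yang -121.9 q1,q6 [  2.1 -56. ] F [-3.2  1.5  0.6] M [0.43 0.58 0.  ]
0.0003,-0.0023,-0.0101,0.092,0,0, 0.0,-0.0017,-0.0085,0.094,0,0, 0.0,-0.0016,-0.0085,0.094,0,0, 0.0,-0.0015,-0.0084,0.094,0,0, 0.0,-0.0014,-0.0085,0.094,0,0, 0.0,-0.0013,-0.0084,0.094,0,0, 0.0,-0.0013,-0.0084,0.094,0,0, 0.0,-0.0011,-0.0084,0.094,0,0,
```

```bash
python3 -m pendant '[0,-0.002,-0.009,0.093,0,0, 0,-0.0017,-0.0085,0.094,0,0, 0,-0.0016,-0.0085,0.094,0,0, 0,-0.0015,-0.0085,0.094,0,0, 0,-0.0014,-0.0085,0.094,0,0, 0,-0.0013,-0.0085,0.094,0,0, 0,-0.0013,-0.0085,0.094,0,0, 0,-0.0011,-0.0085,0.094,0,0]'
python3 plan.py 148 196 8 22.5
```

```text
t: 9.7
eef_pos: [618.0, -22.2, 204.4]
ee_rot: [-0.47, 1.567, 1.363]
wrist_force: [-0.5, 4.3, 1.1]
finger_gap: -0.2
t 9.7 p [618.  -22.2 204.4] yang -164.9 q1,q6 [ -2.2 -17.2] F [-0.5  4.3  1.1] M [ 0.68  0.21 -0.01]
0.0004,-0.001,-0.0087,0.093,0,0, 0.0,-0.001,-0.0084,0.094,0,0, 0.0,-0.0008,-0.0083,0.094,0,0, 0.0,-0.0008,-0.0084,0.094,0,0, 0.0,-0.0007,-0.0084,0.094,0,0, 0.0,-0.0007,-0.0083,0.094,0,0, 0.0,-0.0005,-0.0083,0.094,0,0, 0.0,-0.0004,-0.0083,0.094,0,0,
```

```bash
python3 -m pendant '[0,-0.001,-0.0085,0.093,0,0, 0,-0.001,-0.0084,0.094,0,0, 0,-0.0008,-0.0084,0.094,0,0, 0,-0.0008,-0.0084,0.094,0,0, 0,-0.0007,-0.0084,0.094,0,0, 0,-0.0007,-0.0084,0.094,0,0, 0,-0.0005,-0.0083,0.094,0,0, 0,-0.0004,-0.0083,0.094,0,0]'
python3 plan.py 196 244 8 22.5
```

```text
t: 10.5
eef_pos: [620.5, -87.9, 204.4]
ee_rot: [-0.182, 1.566, 0.9]
wrist_force: [1.2, 3.8, -0.1]
finger_gap: -0.0
t 10.5 p [620.5 -87.9 204.4] yang 152.0 q1,q6 [-8.2 19.8] F [ 1.2  3.8 -0.1] M [ 0.66 -0.21 -0.02]
0.0004,0.0005,-0.0085,0.094,0,0, 0.0,-0.0003,-0.0083,0.094,0,0, 0.0,-0.0002,-0.0082,0.094,0,0, 0.0,-0.0001,-0.0082,0.093,0,0, 0.0,0.0,-0.0082,0.094,0,0, 0.0,0.0001,-0.0082,0.094,0,0, 0.0,0.0002,-0.0082,0.094,0,0, 0.0,0.0003,-0.0081,0.094,0,0,
```

```bash
python3 -m pendant '[0,0.0005,-0.0085,0.094,0,0, 0,-0.0003,-0.0083,0.094,0,0, 0,-0.0002,-0.0082,0.094,0,0, 0,-0.0001,-0.0082,0.094,0,0, 0,0,-0.0082,0.094,0,0, 0,0.0001,-0.0082,0.094,0,0, 0,0.0002,-0.0082,0.094,0,0, 0,0.0003,-0.0081,0.094,0,0]'
python3 plan.py 244 292 8 22.5
```

```text
t: 11.3
eef_pos: [574.2, -132.5, 204.5]
ee_rot: [0.055, 1.566, 0.385]
wrist_force: [3.3, 1.6, -2.0]
finger_gap: -0.4
t 11.3 p [ 574.2 -132.5  204.5] yang 108.9 q1,q6 [-13.1  58. ] F [ 3.3  1.6 -2. ] M [ 0.33 -0.77  0.01]
0.0005,0.0014,-0.0085,0.093,0,0, 0.0,0.0004,-0.0081,0.094,0,0, 0.0,0.0005,-0.0081,0.094,0,0, 0.0,0.0006,-0.008,0.094,0,0, 0.0,0.0007,-0.008,0.094,0,0, 0.0,0.0008,-0.0079,0.093,0,0, 0.0,0.0008,-0.008,0.094,0,0, 0.0,0.001,-0.0079,0.094,0,0,
```

```bash
python3 -m pendant '[0,0.0012,-0.0084,0.093,0,0, 0,0.0004,-0.0081,0.094,0,0, 0,0.0005,-0.0081,0.094,0,0, 0,0.0006,-0.008,0.094,0,0, 0,0.0007,-0.008,0.094,0,0, 0,0.0008,-0.008,0.094,0,0, 0,0.0008,-0.008,0.094,0,0, 0,0.001,-0.008,0.094,0,0]'
python3 plan.py 292 332 8 22.5
```

```text
t: 12.1
eef_pos: [511.1, -128.0, 204.5]
ee_rot: [0.306, 1.566, -0.115]
wrist_force: [3.7, -2.1, -3.1]
finger_gap: -0.2
t 12.1 p [ 511.1 -128.   204.5] yang 65.8 q1,q6 [-14.1 100.1] F [ 3.7 -2.1 -3.1] M [-0.3  -0.75 -0.05]
0.0005,0.0018,-0.0069,0.077,0,0, 0.0,0.0009,-0.0066,0.078,0,0, 0.0,0.0009,-0.0065,0.079,0,0, 0.0,0.001,-0.0065,0.078,0,0, 0.0,0.001,-0.0064,0.078,0,0, 0.0,0.0011,-0.0065,0.078,0,0, 0.0,0.0012,-0.0064,0.079,0,0, 0.0,0.0012,-0.0064,0.078,0,0,
```

Then I'll stop short and measure the handle from the scene camera.

```bash
python3 -m pendant '[0,0.0015,-0.0069,0.078,0,0, 0,0.0009,-0.0066,0.078,0,0, 0,0.0009,-0.0065,0.079,0,0, 0,0.001,-0.0065,0.078,0,0, 0,0.001,-0.0064,0.078,0,0, 0,0.0011,-0.0065,0.078,0,0, 0,0.0012,-0.0064,0.079,0,0, 0,0.0012,-0.0064,0.078,0,0]'
python3 - <<'E'
from h import *
st()
a=capture('scene')[140:250,215:315,::-1];b=capture('top')[160:270,275:375,::-1]
cv2.imwrite('pics/s4.png',cv2.resize(np.hstack([b,a]),None,fx=4,fy=4,interpolation=cv2.INTER_CUBIC));st()
E
```

```text
t: 12.9
eef_pos: [476.3, -89.0, 204.5]
ee_rot: [0.524, 1.567, -0.524]
wrist_force: [2.0, -3.1, -1.2]
finger_gap: 0.0
t 12.9 p [476.3 -89.  204.5] yang 30.0 q1,q6 [-10.5 139.5] F [ 2.  -3.1 -1.2] M [-0.7  -0.35  0.04]
t 13.0 p [475.7 -87.9 204.6] yang 30.2 q1,q6 [-10.5 139.3] F [ 0.9 -1.3 -0.6] M [-0.09 -0.09 -0.04]
```

View pics/s4.png

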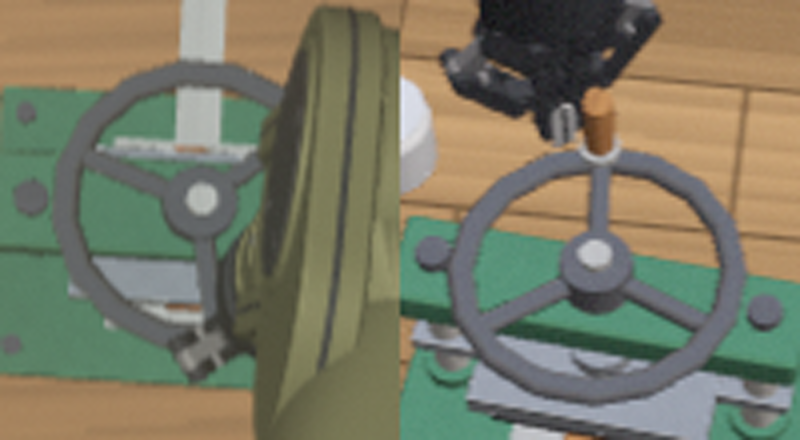

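The handle top is now at (599,100) in the crop, scene (264.7,165.0); it started at (661,110). The top view shows the spoke about 25° short of its starting position.

```bash
python3 - <<'E'
from h import *
S=P('scene')
for uv,z in(((280.2,167.4),228),((264.7,165.),228),((280.3,179.8),180),((265.2,178.8),180)):
    k=onz(S,uv,z);d=k-C;print(k,np.hypot(*d),np.degrees(np.arctan2(d[1],d[0])))
    f=np.arctan2(d[1],d[0]);H=C+80*np.array([np.cos(f),np.sin(f)])
    p,yd,n,s=st();e=H-p;print(e@n,e@np.array([-n[1],n[0]]))
E
python3 plan.py 335 355 6 22.5
```

```text
[469.12559319 -30.72388215] 81.35806514648645 159.43688908879628
t 13.0 p [475.7 -87.9 204.6] yang 30.2 q1,q6 [-10.5 139.3] F [ 0.9 -1.3 -0.6] M [-0.09 -0.09 -0.04]
51.66287768110166 -23.990610315631457
[466.35050176 -67.19302981] 79.34307274438692 -174.290786475555
t 13.0 p [475.7 -87.9 204.6] yang 30.2 q1,q6 [-10.5 139.3] F [ 0.9 -1.3 -0.6] M [-0.09 -0.09 -0.04]
22.86685319799998 -1.7864747775804215
[470.40910476 -31.0569111 ] 80.03947938832185 159.3373803568706
t 13.0 p [475.7 -87.9 204.6] yang 30.2 q1,q6 [-10.5 139.3] F [ 0.9 -1.3 -0.6] M [-0.09 -0.09 -0.04]
51.75065231863527 -24.098313746777805
[471.58524416 -67.21913643] 74.13890982659667 -173.86826214962556
t 13.0 p [475.7 -87.9 204.6] yang 30.2 q1,q6 [-10.5 139.3] F [ 0.9 -1.3 -0.6] M [-0.09 -0.09 -0.04]
22.32911575572016 -1.5438149044630105
t 13.0 p [475.7 -87.9 204.6] yang 30.2 q1,q6 [-10.5 139.3] F [ 0.9 -1.3 -0.6] M [-0.09 -0.09 -0.04]
0.0006,0.0028,-0.0069,0.102,0,0, 0.0,0.0008,-0.0042,0.053,0,0, 0.0,0.0008,-0.0042,0.052,0,0, 0.0,0.0009,-0.0042,0.052,0,0, 0.0,0.0009,-0.0042,0.052,0,0, 0.0,0.0009,-0.0042,0.052,0,0,
```

About 26.5° remains. I'll push to roughly 4 to 5° short, then measure.

```bash
python3 -m pendant '[0,0.0015,-0.005,0.07,0,0, 0,0.0015,-0.0047,0.06,0,0, 0,0.0012,-0.0045,0.06,0,0, 0,0.001,-0.0042,0.055,0,0, 0,0.001,-0.0042,0.052,0,0, 0,0.001,-0.0042,0.052,0,0, 0,0,0,0,0,0]'
python3 - <<'E'
from h import *
st()
a=capture('scene')[150:230,230:310,::-1];o=cv2.imread('pics/scene0.png')[150:230,230:310]
cv2.imwrite('pics/s5.png',cv2.resize(np.hstack([o,a]),None,fx=5,fy=5,interpolation=cv2.INTER_CUBIC));st()
E
python3 plan.py 355 360 2 22.5
```

```text
t: 13.7
eef_pos: [472.5, -60.9, 204.6]
ee_rot: [1.246, 1.569, -0.146]
wrist_force: [0.3, -1.1, -0.8]
finger_gap: 0.1
t 13.7 p [472.5 -60.9 204.6] yang 10.2 q1,q6 [ -7.3 162.4] F [ 0.3 -1.1 -0.8] M [-0.34 -0.17 -0.05]
t 13.75 p [472.5 -60.9 204.5] yang 10.3 q1,q6 [ -7.3 162.4] F [ 0.9 -2.3 -0.3] M [-0.32 -0.17 -0.03]
t 13.75 p [472.5 -60.9 204.5] yang 10.3 q1,q6 [ -7.3 162.4] F [ 0.9 -2.3 -0.3] M [-0.32 -0.17 -0.03]
0.0005,0.0006,-0.0047,0.054,0,0, 0.0,0.0007,-0.0031,0.04,0,0,
```

View pics/s5.png

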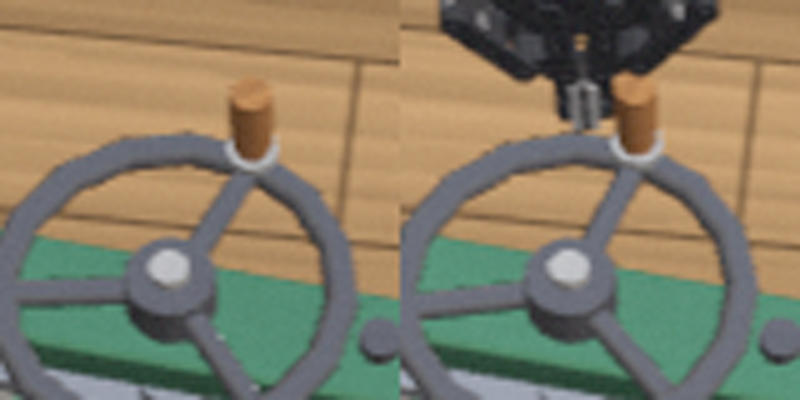

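The handle is about 16/5 = 3.2 px, roughly 5.5°, short of its start position (left half). I'll push about 4° more, back away, and compare it numerically with the first pictures.

```bash
python3 -m pendant '[0,0.0006,-0.0028,0.035,0,0, 0,0.0006,-0.0028,0.035,0,0, 0,0,0,0,0,0]'
cat >> h.py <<'E'
def cen(im):  # orange handle centroid, BGR
    h=cv2.cvtColor(im,cv2.COLOR_BGR2HSV).astype(int);m=((h[...,0]>8)&(h[...,0]<16)&(h[...,1]>150)).astype(np.uint8)
    n,l,s,c=cv2.connectedComponentsWithStats(m);return [(s[i,4],c[i].round(2)) for i in range(1,n) if s[i,4]>25]
E
python3 - <<'E'
from h import *
p,yd,n,s=st()
o=cv2.imread('pics/scene0.png')[140:200,250:310];a=capture('scene')[140:200,250:310,::-1]
print(cen(o),cen(np.ascontiguousarray(a)))
E
```

```text
t: 14.05
eef_pos: [472.6, -55.3, 204.5]
ee_rot: [1.037, 1.57, -0.426]
wrist_force: [1.4, -2.1, -0.4]
finger_gap: 0.1
t 14.05 p [472.6 -55.3 204.5] yang 6.2 q1,q6 [ -6.7 167.2] F [ 1.4 -2.1 -0.4] M [-0.49 -0.18 -0.01]
[(np.int32(40), array([29.92, 35.3 ]))] [(np.int32(35), array([28.51, 35.97]))]
```

```bash
cat > rot.py <<'E'
from h import *
import sys
def ang(n,now,z=172):
    M=P(n);o=cv2.imread(f'pics/{n}0.png')
    x,y=np.meshgrid(np.arange(-76,76.1,.5),np.arange(-76,76.1,.5));r=np.hypot(x,y)
    def samp(im,d):
        c,s=np.cos(d),np.sin(d);X=np.stack([C[0]+c*x-s*y,C[1]+s*x+c*y,0*x+z,0*x+1],-1)@M.T
        X=(X[...,:2]/X[...,2:]).astype(np.float32);return cv2.remap(im,X[...,0],X[...,1],cv2.INTER_CUBIC).astype(float)
    A=samp(o,0);w=(A.max(-1)<115)&(A.max(-1)-A.min(-1)<28)&(r>26)&(r<68)
    w=cv2.dilate(w.astype(np.uint8),np.ones((13,13)))>0;w&=(r>26)&(r<68)
    ds=np.arange(-12,4.01,.1)   # deg; negative... handle at start angle - d
    g=np.where((A.max(-1)-A.min(-1)<28)&(A.max(-1)<115),1.,0)
    e=[]
    for d in ds:
        B=samp(now,np.radians(-d));e.append(np.abs(np.clip(B.max(-1)-B.min(-1),0,40)-np.clip(A.max(-1)-A.min(-1),0,40))[w].mean())
    e=np.array(e);i=e.argmin();return ds[i],e[i],e[0],w.mean()
if __name__=='__main__':
    st()
    for n in sys.argv[1:]:
        im=np.ascontiguousarray(capture(n)[...,::-1]);cv2.imwrite(f'pics/{n}_now.png',im);print(n,'now minus start, deg clockwise',ang(n,im))
        if n=='scene':print(cen(im[140:200,250:310]),cen(cv2.imread('pics/scene0.png')[140:200,250:310]))
E
python3 rot.py scene
```

```text
t 14.1 p [472.6 -55.3 204.5] yang 6.2 q1,q6 [ -6.7 167.1] F [ 0.3 -3.  -0.1] M [-0.52 -0.22 -0.  ]
scene now minus start, deg clockwise (np.float64(-1.4000000000000377), np.float64(2.177450161155545), np.float64(13.125044765429152), np.float64(0.18010212308519216))
[(np.int32(27), array([29.15, 36.85]))] [(np.int32(40), array([29.92, 35.3 ]))]
```

The spoke match says 1.4° (2 mm) short, with a sharp minimum. I'll push just that and check.

```bash
python3 -m pendant '[0,0.0002,-0.001,0,0,0, 0,0.0002,-0.0008,0,0,0, 0,0,0,0,0,0]'; python3 rot.py scene
```

```text
t: 14.45
eef_pos: [472.5, -53.3, 204.5]
ee_rot: [0.904, 1.57, -0.561]
wrist_force: [1.6, -3.7, 2.6]
finger_gap: 0.3
t 14.45 p [472.5 -53.3 204.5] yang 6.1 q1,q6 [ -6.4 167.5] F [ 1.6 -3.7  2.6] M [-0.66 -0.14  0.02]
scene now minus start, deg clockwise (np.float64(0.09999999999995701), np.float64(1.5847558791930285), np.float64(13.853587203055987), np.float64(0.18010212308519216))
[(np.int32(31), array([29.45, 35.68]))] [(np.int32(40), array([29.92, 35.3 ]))]
```

It now reads +0.1°. I'll draw the hand straight back, then up and away.

```bash
python3 -m pendant '[0,0,0.01,0,0,0, 0,0,0.02,0,0,0, 0,0,0.02,0,0,0, -0.03,0,0.02,0,0,0, -0.04,0,0.03,0,0,0, -0.02,0,0.04,0,0,0, 0,0,0.045,0,0,0, 0,0,0.045,0,0,0]'
python3 -m pendant '[0,0,0.045,0,0,0, 0,0,0.045,0,0,0, 0,0,0.045,0,0,0, 0,0,0.03,0,0,0, 0,0,0,0,0,0, 0,0,0,0,0,0]'; python3 rot.py scene top
python3 - <<'E'
import cv2,numpy as np
a=cv2.imread('pics/top_now.png');b=cv2.imread('pics/top0.png')
cv2.imwrite('pics/f.png',cv2.resize(np.hstack([b[130:310,180:470],a[130:310,180:470]]),None,fx=1.37,fy=1.37*1.0))
E
```

```text
t: 15.3
eef_pos: [496.8, -283.1, 295.1]
ee_rot: [2.087, 1.569, 0.623]
wrist_force: [0.7, 1.1, -0.6]
finger_gap: 0.0
t: 15.9
eef_pos: [513.4, -445.9, 293.0]
ee_rot: [-2.889, 1.567, 1.928]
wrist_force: [0.3, 0.4, 0.3]
finger_gap: 0.2
t 15.9 p [ 513.4 -445.9  293. ] yang 6.0 q1,q6 [-41. 133.] F [0.3 0.4 0.3] M [-0.01  0.02 -0.01]
scene now minus start, deg clockwise (np.float64(0.09999999999995701), np.float64(1.601826429509371), np.float64(13.880923958457682), np.float64(0.18010212308519216))
[] [(np.int32(40), array([29.92, 35.3 ]))]
top now minus start, deg clockwise (np.float64(-4.263256414560601e-14), np.float64(0.9894761323332751), np.float64(15.528926100354672), np.float64(0.18488578339156142))
```

View pics/f.png

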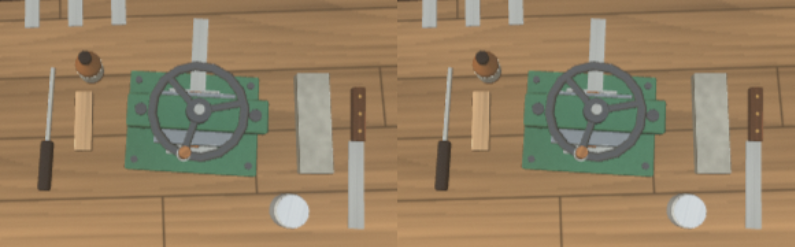

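The before and after views match. The handle is at (184,153) in the first and (581−397=184,153) in the second, and nothing else has moved.

```bash
python3 -c "
from rig import job;print(job.hand_in())"
```

```text
the job is handed in; nothing more can be done
None
```

I pushed the hand wheel one full clockwise turn with the shut fingertips behind the handle, without gripping it. Then I drew the hand back, up and well clear, and handed in about 16 s into the 50 s limit.

- **Wheel position:** comparing the spokes with the first pictures put the wheel 0.1° past its start in the scene camera and 0.0° off in the top camera.
- **Force:** every wrist-force reading while pushing was about 5 N or less, and it was back to noise with the hand clear.
- **Other things:** the before and after top views show the knives, stone, oil, tin, blank and honing steel where they were.
- **Failed check:** finding the handle by its orange colour was unreliable. It caught only part of the handle and found nothing in the last picture, so I relied on the spoke comparison.

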